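# Open the last swing bolt of a bench steriliser

## Task

One swing bolt still holds down the lid of the steriliser pot. Back its wing nut off (anticlockwise from above), feeling with gentle outward tugs for the point where its washer passes between the lip and the ledges of the slotted lug; never force it against either, with the tug or by unscrewing too far. Then swing the bolt out of the slot, fold it down until it lies about level and let go, leaving the other things on the bench where they are.

Things in the scene. Friction and masses are not known exactly. Their poses are not given: they have to be found in the camera images.
- pot: Aluminium steriliser pot, 188 mm in diameter, fixed; origin on the bench under its centre, z up. Its -x axis points outward to the one swing bolt still closed (on the robot's side), whose axis stands 120 mm from the pot's axis. Two more bolts, 120 degrees round to either side, already hang open and need nothing. Carrying handles at +y and -y reach 124 mm from the axis, 90 mm high.
- lid: Aluminium lid, 200 mm in diameter, fixed on the pot; same origin and axes as pot. Top 125 mm (rim) to 131 mm above the bench, black knob at the middle (to 158 mm), gauge and valve on the far half (to 182 mm). It carries the lug and the lug's keeper.
- eyebolt (a joint): Swing angle of the closed bolt about its level hinge, rad: 0 upright in the slot, grows outward, 1.57 level, stop at 1.62, play to -0.02. Stiff: it stays where left and takes about 1.5 N at the nut to move. While the washer is caught it moves only some 0.02 to 0.12; past 0.2 it is out. Steel rod 7 mm in diameter, its end 112 mm from the hinge.
- bolt_hinge (a point): Centre of the bolt's hinge, 120 mm outward (-x of the pot) from the pot's axis and 45 mm above the bench (80 mm under the seat). x axis = the pot's x (points inward), y = the hinge line.
- washer: Captive steel washer under the nut, 18 mm in diameter, 3 mm thick; origin at its underside's centre, z along the bolt away from the hinge. It rises with the nut without turning. The keeper's lip stands 2 to 8 mm above the seat, differing from start to start, not measured: feel for it. The ledges' undersides are always 4.4 mm above the lip's top, their tops 10.9 to 16.9 mm above the seat.
- nut (a joint): Angle of the wing nut, rad: 0 tight on the seat, grows as it is unscrewed (anticlockwise from above); 2.39 mm of rise per rad. Starts at 0 to 0.4, turns stiffly (0.08 N m), stays where left. The bolt swings out when the washer's underside is about 0.3 to 1.4 mm above the lip's top, a span of 0.5 rad beginning anywhere from 0.9 to 3.5: lower it catches on the lip, higher it presses on the ledges.
- nut_wings (a point): On the nut's axis, 30 mm above the washer's underside; z along the bolt away from the hinge, x along the wings (the pot's x at nut angle 0). Steel: hub 10 mm in diameter; two flat wings 8 mm thick, 4 to 22 mm either side of the axis, 18 to 42 mm above the washer's underside (hub 3 to 22 mm). Grip the wings' flat faces, fingertips at least 18 mm above the seat to miss the ledges.
- dish_stack: Stack of three closed petri dishes, 92 mm in diameter, 45 mm high, origin under its centre; leave alone.
- dish_single: One closed petri dish, 92 mm in diameter, 15 mm high, origin under its centre; leave alone.
- beaker: Glass beaker, 70 mm in diameter, 85 mm high, origin under its centre; leave alone.
- bottle: Clear bottle, 64 mm in diameter, 190 mm high, origin under its centre; leave alone.
- marker: Marker pen, 125 mm long along x, 14 mm thick, lying on the bench; leave alone.
- loop: Inoculating loop holder, a thin rod 190 mm long along x, 8 mm thick, lying on the bench; leave alone.
- burner: Squat glass spirit burner with a steel cap, 76 mm in diameter, 78 mm high, origin under its centre; leave alone.
- lug_seat (a point): On the bolt's axis at the top face of the lid's forked lug (the washer's seat), 125 mm above the bench; axes as the pot's. The slot is 10 mm wide, open outward (-x). A steel keeper on the lug has a lip across the open end, inner face 9 mm and outer face 13 mm outward of the bolt's axis, and two ledges, 4.5 mm thick, overhanging the washer on the +y and -y sides, 6 mm from the axis.

How it is judged:
By the outcome, as a careful person would: the job done as asked, in the order asked, and still so for the second after the job is handed in, with the robot touching nothing.
It also fails if it takes over 72 s, if anything falls off the work surface, if the arm or the gripper's body presses on something with over 40 N, if the wrist force passes 120 N, or if a joint passes its speed limit or range.

## Robot

A 7-joint arm with a two-finger parallel gripper is mounted at the origin on the work surface. World frame = base frame: x ahead of the robot, y to its left, z up, the work surface at z = 0. Lengths are in m, angles in rad, forces in N, time in s.
With the tool pointing down it reaches from about 0.4 to 0.85 m from the base axis. Payload 4.5 kg.
Tool frame: the origin (TCP) lies on the centre line of the jaws, within the pads' length; the fingertips stand ahead of it and the grasp point (between the pads) lies 3 mm ahead of it (r.finger_overhang is the z of the fingertips in the tool frame, in m); z points along the fingers, y is the direction in which the jaws open and shut (so a half turn about z gives the same grasp; the last joint's range is limited). The gripper opens to 88 mm and grips with 3 to 60 N. Pads are 18 mm wide; open, the fingers measure 123 mm over their backs; the gripper's body (75 mm by 187 mm) begins 45 mm behind the grasp point.
Start: joints at [-1.146, 0.689, -0.195, 1.565, 0.157, 0.902, -0.215], TCP at [0.238, 0.578, 0.261] pointing down, gripper open.
Joint ranges: [-3.01, 3.01], [-0.46, 2.08], [-1.47, 1.51], [0.13, 2.56], [-1, 4.14], [0.04, 2.09], [-2.66, 2.66]. Speed limits (rad/s): [2.57, 2.57, 3.14, 3.14, 3.14, 3.14, 3.14].

## Interface

Orientations are given as a unit quaternion [x, y, z, w].
In Python, from plant import get_state, snapshot, camera_model, workorder, boxes_of, mark_of, r gives the robot as it stands.
- The arm moves only by the tool jog_arm, never from a script. Its argument "rows" is a list of rows, each a list of 2 entries, a list of its own where there are three numbers: the shift along the tool's x, y, z normalised to -1 to 1, where 1 is 75 cm, then the turn about the tool's z normalised to -1 to 1, where 1 is 2 rad. A call has 1 to 20 rows; each row is the pose to reach, as a shift and turn from the pose commanded when the call began, along the tool's axes at that moment; what a row does not reach only later rows make up. A row lasts 1/12 s, in which the tool goes at most 41.7 mm and 7.16 degrees, less where a joint would pass 70% of its speed; a pose out of reach is approached as far as the arm can. A call with a number of a shift or a turn outside -1 to 1 is refused whole. A call with a gripper value outside its range is refused whole. "gripper" is the finger opening in mm, from 0 to 88.1, set as the call begins (left out, the last holds). The fingers move at their own pace and stop on an object; "newtons" is the grip in N (left out, the last holds). Time passes only in rows, so rows that repeat a pose let the fingers close. It gives the time, the measured TCP pose, the force and the opening at its end, in the units of the state.
- get_state(): the state, without advancing time (a new reading comes with each control period).
- snapshot(name): name is "scene" or "top"; returns the picture (480x640x3 uint8, red, green, blue); there is no depth.
- camera_model(name): a dict with "mtx" (3x3 intrinsics, pixels), "extrinsics" (4x4, takes a point from camera to world coordinates). Camera axes: x right, y up, looking along -z (the intrinsics and any distortion apply to the point x, -y, -z); pixel columns grow to the right and rows downward; lengths in m; the calibration is good to about 2 mm. A picture is of the moment at which its call begins. camera_model takes no time and is no camera call.
- workorder.finish_job(): hands the job in, once; it reports no verdict.
Trained networks look in the newest picture that a camera, given by its name, has taken for a name from the list of things; names that differ only in an ending like _2 or _b are one class to them, and where a whole thing is asked for, a point or a joint stands for the part that bears it (a point fixed in the world has none). Each returns a list of dicts, best first, with "p" (0 to 1); they miss things now and then, are a little off and sometimes report something else, mostly with a low value. They report only what shows in the picture. A call takes as long as a camera call.
- boxes_of(thing, camera): "rect" ([left, top, right, bottom] in pixels, round what is visible of it).
- mark_of(thing, camera): "pixel" ([row, column] in pixels: a listed point, or the origin of a listed thing).
The state is a dict: "clock": time; "q": joint angles; "qd": joint speeds; "joint_torque": joint torques, N m; "tool_pos": TCP position; "eef_rot": TCP orientation; "contact_force": force on the tool from outside, world axes, zero at the start; "moment": the same for the moment, N m; "opening": opening from 0.0 (shut) to 1.0 (fully open).
Only numpy, scipy, OpenCV 4.12 (cv2) and the standard library are available. Lean on these libraries where they do the work, as an engineer would, in place of code of your own. Each camera call takes 0.05 s, during which the arm holds its last target.

## Working session

There is one attempt and no reset: what is moved stays moved. The work goes in short steps, Python scripts to look and compute and a tool call to move; the robot and the scene stay as the last step left them, time stands still between calls to the robot, and variables do not carry over. Pictures are saved under pics/ and viewed, and the job is handed in when it is done.

Besides the shell and the picture viewer there is one more tool, called after "Call:" as name(argument=value, ...) on one line, values as JSON. jog_arm: Moves the arm, as the interface text tells. Scaled input: -1 to 1 covers 75 cm each way for a shift and 2 rad each way for a turn. Its arguments: {"type":"object","properties":{"rows":{"type":"array"},"gripper":{"type":"number"},"newtons":{"type":"number"}},"required":["rows"]}

```bash
ls; mkdir -p pics; python3 - <<'E'
from plant import *
import cv2,numpy as np
s=get_state();print({k:np.round(v,3) for k,v in s.items()}, r.finger_overhang)
for c in("scene","top"):
    im=snapshot(c);cv2.imwrite(f"pics/{c}0.png",im[:,:,::-1])
    m=camera_model(c);print(c,np.round(m["mtx"],1).tolist(),np.round(m["extrinsics"],3).tolist(),[k for k in m])
    for t in("pot","lid","nut_wings","lug_seat","bolt_hinge","washer"):
        print(t,[(np.round(d["pixel"],1).tolist(),round(d["p"],2)) for d in mark_of(t,c)[:3]])
E
```

```text
pics
{'clock': np.float64(0.0), 'q': array([-1.146,  0.69 , -0.194,  1.566,  0.157,  0.902, -0.215]), 'qd': array([ 0.   , -0.   , -0.001,  0.002, -0.001,  0.001, -0.   ]), 'joint_torque': array([ 1.0000e-03, -5.2756e+01, -1.2670e+00, -1.5344e+01, -5.3000e-02,
        6.0000e-03,  0.0000e+00]), 'tool_pos': array([0.238, 0.577, 0.26 ]), 'eef_rot': array([ 0.194,  0.981, -0.001, -0.   ]), 'contact_force': array([ 0.049,  0.308, -0.19 ]), 'moment': array([-0.034,  0.059, -0.049]), 'opening': np.float64(0.999)} 0.022
scene [[448.9, 0.0, 316.4], [0.0, 448.9, 241.7], [0.0, 0.0, 1.0]] [[-0.838, -0.354, 0.415, 0.917], [0.546, -0.543, 0.638, 0.58], [-0.001, 0.762, 0.648, 0.728], [0.0, 0.0, 0.0, 1.0]] ['mtx', 'extrinsics']
pot [([308.7, 234.3], 0.64), ([255.6, 287.6], 0.26)]
lid [([308.8, 239.3], 0.8)]
nut_wings [([241.4, 290.8], 0.66)]
lug_seat [([254.8, 286.2], 0.69)]
bolt_hinge [([286.3, 289.8], 0.7)]
washer [([257.3, 292.0], 0.65)]
top [[481.0, 0.0, 323.1], [0.0, 481.0, 244.9], [0.0, 0.0, 1.0]] [[0.002, 0.994, -0.108, 0.391], [-1.0, 0.001, -0.01, -0.03], [-0.01, 0.108, 0.994, 1.353], [0.0, 0.0, 0.0, 1.0]] ['mtx', 'extrinsics']
pot [([185.6, 335.3], 0.74), ([221.8, 321.3], 0.24)]
lid [([184.3, 336.2], 0.96)]
nut_wings [([213.3, 319.5], 0.45), ([184.9, 335.0], 0.44)]
lug_seat [([219.2, 317.7], 0.94)]
bolt_hinge [([222.3, 321.6], 0.6)]
washer [([217.6, 318.3], 0.54), ([185.4, 337.9], 0.47)]
```

View pics/scene0.png

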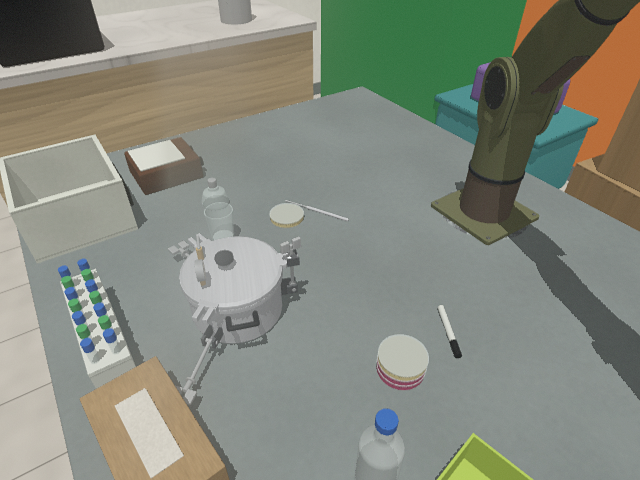

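View pics/top0.png

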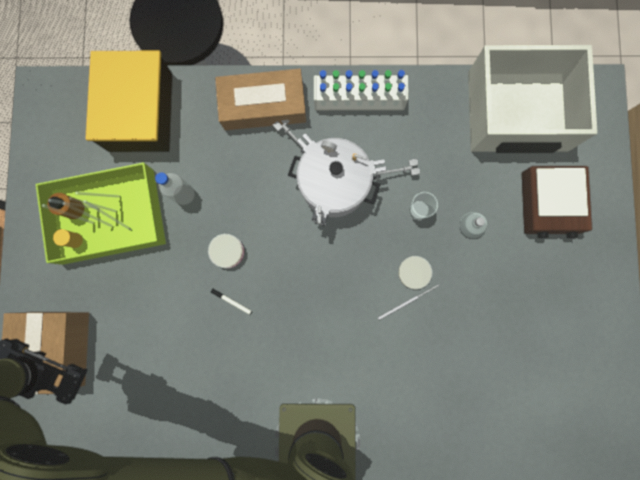

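```bash
cat > h.py <<'E'
import numpy as np,cv2
from plant import *
def proj(c,P):
    m=camera_model(c);E=np.linalg.inv(m["extrinsics"]);P=np.atleast_2d(P)
    p=(E[:3,:3]@P.T).T+E[:3,3];p=p*[1,-1,-1];u=(m["mtx"]@p.T).T
    return u[:,:2]/u[:,2:]   # col,row
def ray(c,pix,z):
    m=camera_model(c);E=m["extrinsics"];d=np.linalg.inv(m["mtx"])@[pix[1],pix[0],1]
    d=E[:3,:3]@(d*[1,-1,-1]);o=E[:3,3];return o+d*(z-o[2])/d[2]
E
python3 - <<'E'
from h import *
for c,l in (("scene",dict(pot=(308.7,234.3,0),lid=(308.8,239.3,0),nut=(241.4,290.8,.155),seat=(254.8,286.2,.125),hinge=(286.3,289.8,.045),washer=(257.3,292,.125))),
 ("top",dict(pot=(185.6,335.3,0),lid=(184.3,336.2,0),nut=(213.3,319.5,.155),seat=(219.2,317.7,.125),hinge=(222.3,321.6,.045),washer=(217.6,318.3,.125)))):
  for k,v in l.items(): print(c,k,np.round(ray(c,v[:2],v[2]),4))
E
```

```text
scene pot [ 0.7173 -0.049   0.    ]
scene lid [ 0.7085 -0.0429  0.    ]
scene nut [ 0.5917 -0.0136  0.155 ]
scene seat [ 0.6036 -0.0139  0.125 ]
scene hinge [ 0.6053 -0.0029  0.045 ]
scene washer [ 0.5976 -0.0012  0.125 ]
top pot [ 0.7098 -0.0512  0.    ]
top lid [ 0.7136 -0.0538  0.    ]
top nut [ 0.6021 -0.0088  0.155 ]
top seat [ 0.5919 -0.0037  0.125 ]
top hinge [ 0.5964 -0.0127  0.045 ]
top washer [ 0.5961 -0.0052  0.125 ]
```

The scene view shows the closed bolt's nut near (row 241, col 291). The top view shows it near (row 214, col 320), on the robot's side of the pot. Next I'll refine the pose with an overlay.

```bash
cat >> h.py <<'E'
def overlay(c,img,P0,yaw,nut,name,win,k=6,rise=None):
    ex=np.array([np.cos(yaw),np.sin(yaw),0]);ey=np.array([-ex[1],ex[0],0]);ez=np.array([0,0,1.])
    rise=.00239*nut if rise is None else rise
    S=np.array([*P0[:2],0])-.12*ex
    t=np.linspace(0,2*np.pi,90)
    W=np.cos(nut)*ex+np.sin(nut)*ey
    L=[P0+.1*(np.cos(t)[:,None]*ex+np.sin(t)[:,None]*ey)+.125*ez,
       S+np.array([[0,0,.045],[0,0,.157]])]
    for s in(1,-1):
        N=np.cross(ez,W)*s*.004
        L.append(S+N+np.array([W*a+ez*(.125+rise+b) for a,b in((-.022,.018),(.022,.018),(.022,.042),(-.022,.042),(-.022,.018))]))
    x0,y0,x1,y1=win
    im=cv2.resize(img[y0:y1,x0:x1,::-1],None,fx=k,fy=k,interpolation=cv2.INTER_CUBIC)
    im2=im.copy()
    for l,col in zip(L,((0,255,0),(0,0,255),(255,0,0),(255,0,255))):
        p=((proj(c,l)-[x0,y0]+.5)*k).astype(np.int32)
        cv2.polylines(im2,[p],False,col,1)
    cv2.imwrite(name,np.hstack([im,im2]))
E
python3 - <<'E'
from h import *
P0=np.array([.711,-.050,0]);yaw=np.deg2rad(-20.7)
for c,w in(("top",(290,130,390,240)),("scene",(170,215,310,325))):
    im=cv2.imread(f"pics/{c}0.png")[:,:,::-1]
    overlay(c,im,P0,yaw,.2,f"pics/ov_{c}.png",w,k=4 if c=="top" else 2.8)
for c,w in(("top",(300,190,350,235)),("scene",(265,225,315,305))):
    im=cv2.imread(f"pics/{c}0.png")[:,:,::-1]
    overlay(c,im,P0,yaw,.2,f"pics/ovz_{c}.png",w,k=7)
E
```

```text
(no output)
```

View pics/ov_top.png

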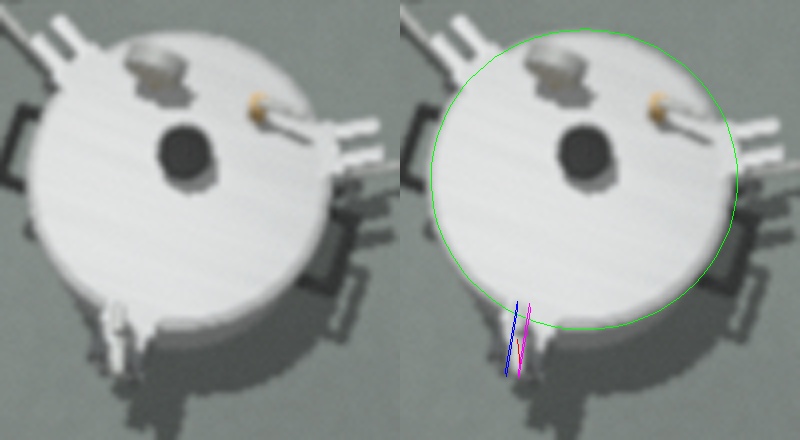

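View pics/ov_scene.png

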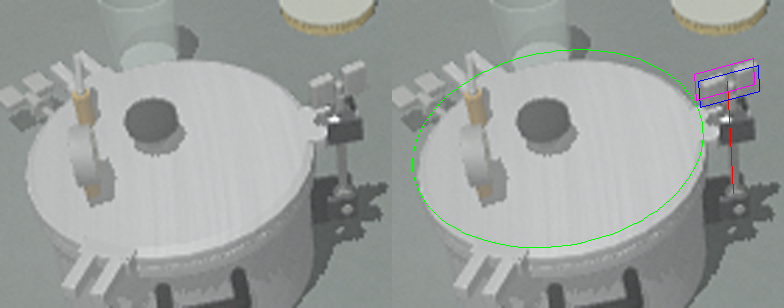

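View pics/ovz_top.png

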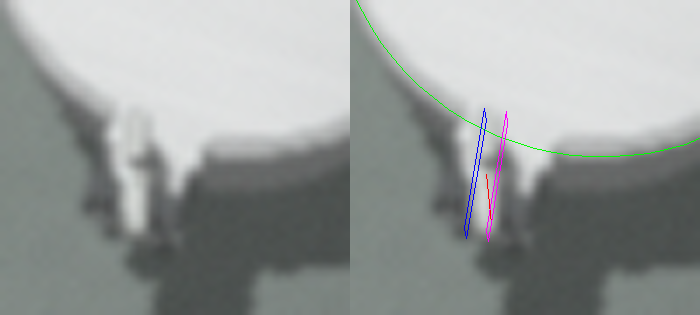

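View pics/ovz_scene.png

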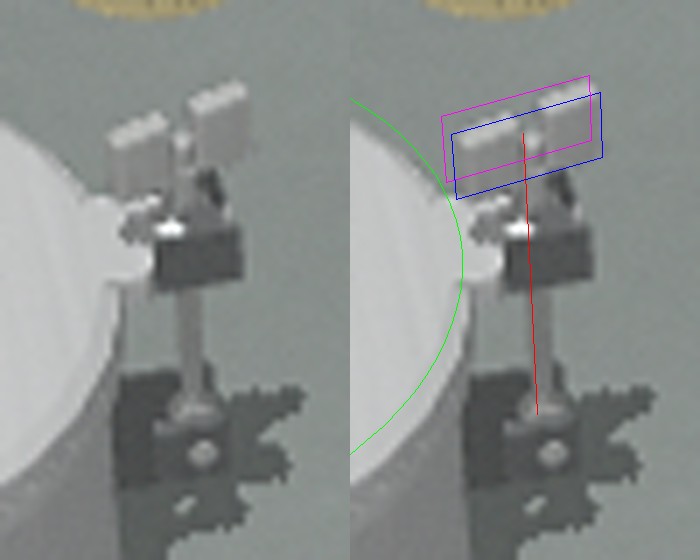

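```bash
python3 - <<'E'
from h import *
from scipy.optimize import least_squares
T=lambda z:(300+z[0]/7-.5,190+z[1]/7-.5); S=lambda z:(265+z[0]/7-.5,225+z[1]/7-.5)
def pts(p):
    yaw,n=p[2],p[3];ex=np.array([np.cos(yaw),np.sin(yaw),0]);ey=np.array([-ex[1],ex[0],0]);ez=np.array([0,0,1.])
    P0=np.array([p[0],p[1],0]);B=P0-.12*ex;W=np.cos(n)*ex+np.sin(n)*ey;N=np.cross(ez,W)*.004
    h=.125+.00239*n
    return P0,B,W,N,ez,h
# which face is near scene camera: sign +N (left of W) decide: camera at (.917,.58)->+y side
def res(p):
    P0,B,W,N,ez,h=pts(p);N=N
    o=[]
    def a(c,P,px,w=1): o.extend(list((proj(c,P)[0]-px)*w))
    a("top",P0+.125*ez,(334.5,174.5))
    a("top",B+W*.022+ez*(h+.042),T((132,106)))
    a("top",B-W*.022+ez*(h+.042),T((137,236)))
    a("scene",B+W*.022+N+ez*(h+.042),S((111,148)))
    a("scene",B-W*.022+N+ez*(h+.042),S((247,94)))
    a("scene",B-W*.022+N+ez*(h+.018),S((247,155)))
    a("scene",B+W*.022-N+ez*(h+.042),S((108,133)))
    a("scene",B-W*.022-N+ez*(h+.042),S((240,82)))
    # rod: column only
    q=proj("scene",B+.1*ez)[0];
    o.append((q[0]-(265+191/7-.5)))
    return np.array(o+[p[4]*0])
p=least_squares(res,[.711,-.047,-.36,.4,0]).x
print(p,np.round(res(p),1));B=pts(p)[1];print("bolt",B,"wing yaw",p[2]+p[3])
for c,w in(("top",(300,190,350,235)),("scene",(265,225,315,305))):
    im=cv2.imread(f"pics/{c}0.png")[:,:,::-1]
    overlay(c,im,np.array([p[0],p[1],0]),p[2],p[3],f"pics/ovz2_{c}.png",w,k=7)
im=cv2.imread("pics/scene0.png")[:,:,::-1]
overlay("scene",im,np.array([p[0],p[1],0]),p[2],p[3],f"pics/ov2_scene.png",(170,215,310,325),k=2.8)
E
```

```text
[ 0.7110431  -0.04741245 -0.36464692  0.36997332  0.        ] [ 0.1 -0.4 -0.7  0.3 -1.3 -0.8  0.5 -0.3  0.7 -0.7  1.  -0.1 -1.1 -0.4
 -0.5 -1.1 -0.8  0. ]
bolt [ 0.59893313 -0.00461811  0.        ] wing yaw 0.005326393313029976
```

View pics/ovz2_top.png

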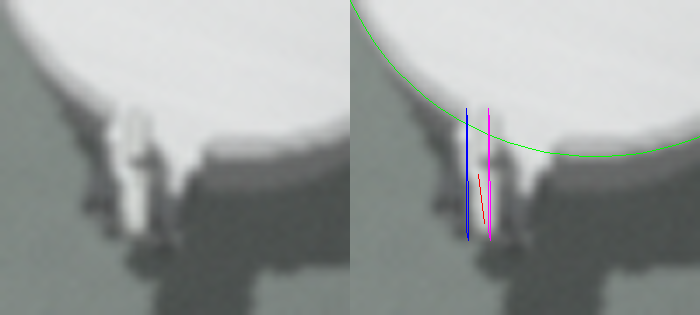

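View pics/ovz2_scene.png

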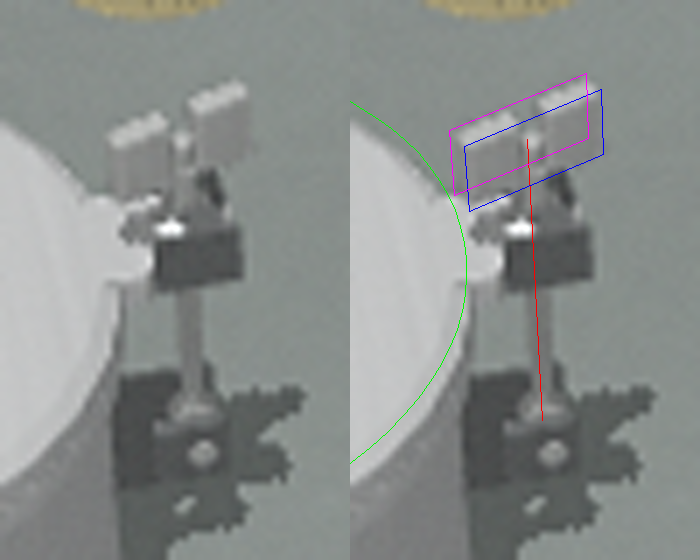

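View pics/ov2_scene.png

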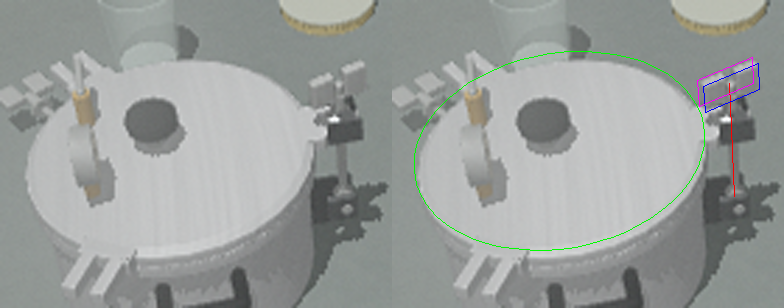

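```bash
cat >> h.py <<'E'
from scipy.spatial.transform import Rotation as Ro
def go(target,yawx=None):
    s=get_state();R=Ro.from_quat(s["eef_rot"]).as_matrix()
    d=R.T@(np.array(target)-s["tool_pos"])/.75
    yw=np.arctan2(R[1,0],R[0,0])
    print("shift",np.round(d,4),"yaw",round(yw,4), "turn",None if yawx is None else np.round(((yw-yawx)/2),4), "q7",round(s["q"][6],3),"t",s["clock"])
E
python3 - <<'E'
from h import *
go([.599,-.0045,.26],0)
E
```

```text
shift [-0.7408 -0.5347  0.001 ] yaw 2.7508 turn 1.3754 q7 -0.215 t 0.7
```

Call:
jog_arm(rows=[[[-0.741,-0.535,0],1],[[-0.741,-0.535,0],1],[[-0.741,-0.535,0],1],[[-0.741,-0.535,0],1],[[-0.741,-0.535,0],1],[[-0.741,-0.535,0],1],[[-0.741,-0.535,0],1],[[-0.741,-0.535,0],1],[[-0.741,-0.535,0],1],[[-0.741,-0.535,0],1],[[-0.741,-0.535,0],1],[[-0.741,-0.535,0],1],[[-0.741,-0.535,0],1],[[-0.741,-0.535,0],1],[[-0.741,-0.535,0],1],[[-0.741,-0.535,0],1],[[-0.741,-0.535,0],1],[[-0.741,-0.535,0],1],[[-0.741,-0.535,0],1],[[-0.741,-0.535,0],1]], gripper=40)

```text
clock: 2.37
tool_pos: [0.5985, -0.003, 0.2604]
eef_rot: [0.93, 0.368, -0.0, -0.001]
contact_force: [-0.1, 0.3, -0.0]
opening: 0.455
```

```bash
python3 - <<'E'
from h import *
go([.599,-.0045,.26],0.0);print(get_state()["q"],get_state()["tool_pos"])
E
```

```text
shift [-0.0008  0.002   0.0006] yaw 0.7529 turn 0.3764 q7 -0.646 t 2.3667
[-0.24568165  0.67133293  0.3088208   1.66431038 -0.25745033  0.84726677
 -0.64603273] [ 0.59845463 -0.00300349  0.26041974]
```

Call:
jog_arm(rows=[[[-0.001,0.002,0],0.376],[[-0.001,0.002,0],0.376],[[-0.001,0.002,0],0.376],[[-0.001,0.002,0.02],0.376],[[-0.001,0.002,0.04],0.376],[[-0.001,0.002,0.07],0.376],[[-0.001,0.002,0.09],0.376],[[-0.001,0.002,0.09],0.376],[[-0.001,0.002,0.09],0.376]])

```text
clock: 3.12
tool_pos: [0.5987, -0.0042, 0.1928]
eef_rot: [1.0, 0.001, -0.001, -0.001]
contact_force: [-0.1, -1.0, 0.1]
opening: 0.455
```

```bash
python3 - <<'E'
from h import *
go([.599,-.0045,.167],0.0);print(get_state()["q"],get_state()["tool_pos"])
cv2.imwrite("pics/s1.png",cv2.resize(snapshot("scene")[180:330,200:400,::-1],None,fx=4,fy=4,interpolation=cv2.INTER_CUBIC))
E
```

```text
shift [0.0005 0.0004 0.0344] yaw 0.0022 turn 0.0011 q7 -1.167 t 3.1167
[-0.32914062  0.79212308  0.47330897  1.73169066 -0.50231365  0.74324603
 -1.16745071] [ 0.59871337 -0.00424195  0.19283187]
```

View pics/s1.png

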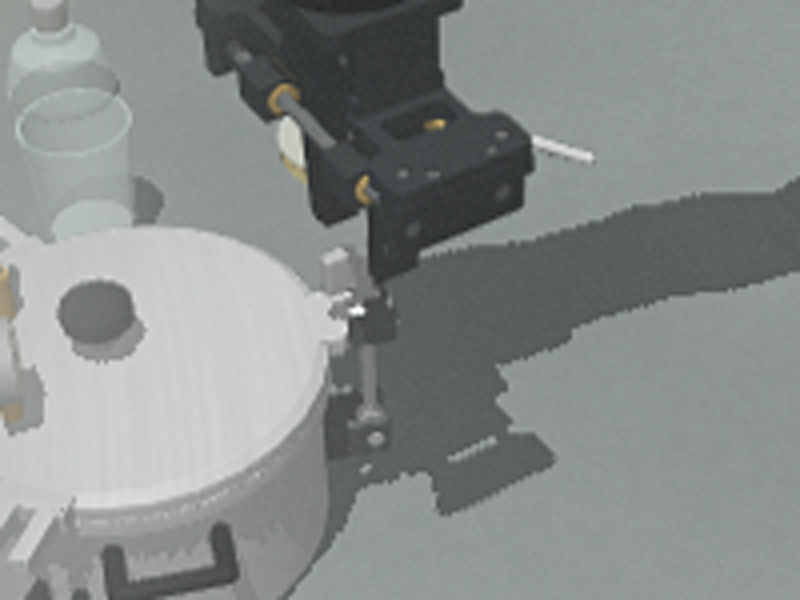

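The picture shows the jaws above the nut, with the near finger at about (row 240, col 300) in full-picture pixels and the inner wing beside it. Now I'll descend and close lightly.

Call:
jog_arm(rows=[[[0.0005,0,0.02],0],[[0.0005,0,0.034],0],[[0.0005,0,0.034],0],[[0.0005,0,0.034],0]])

```text
clock: 3.5
tool_pos: [0.5998, -0.0061, 0.1679]
eef_rot: [1.0, -0.0, -0.0, -0.0]
contact_force: [0.3, -0.1, 0.4]
opening: 0.454
```

Call:
jog_arm(rows=[[[0,0,0],0],[[0,0,0],0],[[0,0,0],0],[[0,0,0],0],[[0,0,0],0],[[0,0,0],0]], gripper=0, newtons=5)

```text
clock: 4.0
tool_pos: [0.6001, -0.0074, 0.168]
eef_rot: [1.0, -0.001, 0.0, 0.001]
contact_force: [-0.9, -1.7, 1.2]
opening: 0.097
```

```bash
python3 - <<'E'
from h import *
go([.599,-.0045,.167],0.0);s=get_state();print(s["opening"]*88.1,s["contact_force"],s["moment"],s["tool_pos"])
E
```

```text
shift [-0.0014 -0.0038  0.0013] yaw -0.0019 turn -0.0009 q7 -1.149 t 4.0
8.544795350050753 [-0.88694543 -1.728293    1.21564684] [-0.41384265  0.18714342 -0.00632874] [ 0.60005244 -0.00737024  0.16800509]
```

Call:
jog_arm(rows=[[[0,0.001,0],0],[[0,0.001,0],0],[[0,0.001,0],0]], newtons=25)

```text
clock: 4.25
tool_pos: [0.6001, -0.0075, 0.1679]
eef_rot: [1.0, -0.001, 0.0, 0.0]
contact_force: [-0.7, -1.1, 2.6]
opening: 0.089
```

Call:
jog_arm(rows=[[[0,0,-0.0005],-0.05],[[0,0,-0.0008],-0.1],[[0,0,-0.001],-0.15],[[0,0,-0.0013],-0.2],[[0,0,-0.0016],-0.25],[[0,0,-0.0019],-0.29],[[0,0,-0.0019],-0.29],[[0,0,-0.0019],-0.29],[[0,0,-0.0019],-0.29]])

```text
clock: 5.0
tool_pos: [0.5999, -0.0065, 0.1693]
eef_rot: [0.959, 0.285, 0.0, -0.0]
contact_force: [-1.7, 1.7, 4.6]
opening: 0.088
```

```bash
cat >> h.py <<'E'
def st():
    s=get_state();R=Ro.from_quat(s["eef_rot"]).as_matrix();psi=np.arctan2(R[1,0],R[0,0])
    print("t %.2f open %.2f F %s M %s pos %s yaw %.3f q7 %.2f q %s"%(s["clock"],s["opening"]*88.1,np.round(s["contact_force"],1),np.round(s["moment"],2),np.round(s["tool_pos"],4),psi,s["q"][6],np.round(s["q"],2)))
    a=2.777-psi;print("outward tool x,y per mm /.75: x %.5f y %.5f"%(np.cos(a)*.001/.75,-np.sin(a)*.001/.75), "F out %.2f"%(s["contact_force"][:2]@[-.934,.357]))
E
python3 -c "
from h import *
st()"
```

```text
t 5.00 open 7.76 F [-1.7  1.7  4.6] M [0.26 0.37 0.07] pos [ 0.5999 -0.0065  0.1693] yaw 0.577 q7 -0.74 q [-0.23  0.8   0.29  1.74 -0.34  0.65 -0.74]
outward tool x,y per mm /.75: x -0.00078 y -0.00108 F out 2.14
```

Call:
jog_arm(rows=[[[-0.001,-0.0013,-0.001],0],[[-0.0024,-0.0033,-0.001],0],[[-0.0047,-0.0065,-0.001],0],[[-0.0047,-0.0065,-0.001],0],[[-0.0047,-0.0065,-0.001],0],[[-0.0047,-0.0065,-0.001],0]])

```text
clock: 5.5
tool_pos: [0.5948, -0.0048, 0.1698]
eef_rot: [0.958, 0.285, 0.0, 0.0]
contact_force: [4.2, 0.7, -3.8]
opening: 0.088
```

```bash
python3 -c "
from h import *
st()"
```

```text
t 5.50 open 7.75 F [ 4.2  0.7 -3.8] M [-0.03 -1.02  0.09] pos [ 0.5948 -0.0048  0.1698] yaw 0.579 q7 -0.74 q [-0.23  0.79  0.29  1.76 -0.34  0.64 -0.74]
outward tool x,y per mm /.75: x -0.00078 y -0.00108 F out -3.70
```

Call:
jog_arm(rows=[[[-0.0016,-0.0022,0],0],[[-0.0031,-0.0043,0],0],[[-0.0031,-0.0043,0],0],[[-0.0031,-0.0043,0],0]])

```text
clock: 5.83
tool_pos: [0.5926, -0.0041, 0.17]
eef_rot: [0.958, 0.285, 0.002, 0.001]
contact_force: [7.2, 0.0, -7.0]
opening: 0.093
```

```bash
python3 -c "
from h import *
st()"
```

```text
t 5.83 open 8.21 F [ 7.2  0.  -7. ] M [-0.37 -1.66  0.09] pos [ 0.5926 -0.0041  0.17  ] yaw 0.579 q7 -0.74 q [-0.23  0.78  0.29  1.77 -0.34  0.63 -0.74]
outward tool x,y per mm /.75: x -0.00078 y -0.00108 F out -6.71
```

Call:
jog_arm(rows=[[[0.004,0.0055,0],0],[[0.0078,0.0108,0],0],[[0.0078,0.0108,0],0],[[0.0078,0.0108,-0.0003],-0.05],[[0.0078,0.0108,-0.0006],-0.1],[[0.0078,0.0108,-0.0008],-0.125],[[0.0078,0.0108,-0.0008],-0.125],[[0.0078,0.0108,-0.0008],-0.125]])

```text
clock: 6.5
tool_pos: [0.599, -0.0062, 0.1702]
eef_rot: [0.916, 0.402, -0.001, -0.001]
contact_force: [-1.1, 4.0, -1.6]
opening: 0.091
```

```bash
python3 -c "
from h import *
st()"
```

```text
t 6.50 open 8.00 F [-1.1  4.  -1.6] M [0.79 0.31 0.05] pos [ 0.599  -0.0062  0.1702] yaw 0.828 q7 -0.57 q [-0.19  0.78  0.22  1.74 -0.26  0.65 -0.57]
outward tool x,y per mm /.75: x -0.00049 y -0.00124 F out 2.49
```

Call:
jog_arm(rows=[[[0.001,-0.004,0],0],[[0,-0.007,0],0],[[-0.001,-0.01,0],0],[[-0.002,-0.0117,0],0],[[-0.002,-0.0117,0],0],[[-0.002,-0.0117,0],0]])

```text
clock: 7.0
tool_pos: [0.5932, -0.0037, 0.1704]
eef_rot: [0.916, 0.402, 0.0, 0.001]
contact_force: [4.0, -2.6, -8.8]
opening: 0.091
```

```bash
python3 -c "
from h import *
st()"
```

```text
t 7.00 open 8.01 F [ 4.  -2.6 -8.8] M [-0.8  -1.05  0.07] pos [ 0.5932 -0.0037  0.1704] yaw 0.828 q7 -0.57 q [-0.2   0.78  0.22  1.76 -0.26  0.63 -0.57]
outward tool x,y per mm /.75: x -0.00049 y -0.00124 F out -4.68
```

Call:
jog_arm(rows=[[[-0.001,-0.0025,0],0],[[-0.002,-0.005,0],0],[[-0.002,-0.005,0],0],[[-0.002,-0.005,0],0]], newtons=6)

```text
clock: 7.33
tool_pos: [0.5891, -0.0022, 0.1711]
eef_rot: [0.916, 0.402, 0.0, 0.001]
contact_force: [3.0, -4.0, -3.3]
opening: 0.11
```

```bash
python3 -c "
from h import *
st()"
```

```text
t 7.33 open 9.71 F [ 3.  -4.  -3.3] M [-0.88 -0.69  0.07] pos [ 0.5891 -0.0022  0.1711] yaw 0.827 q7 -0.57 q [-0.2   0.77  0.22  1.77 -0.26  0.62 -0.57]
outward tool x,y per mm /.75: x -0.00049 y -0.00124 F out -4.23
```

Call:
jog_arm(rows=[[[-0.001,-0.0025,0],0],[[-0.002,-0.005,0],0],[[-0.002,-0.005,0],0],[[-0.002,-0.005,0],0]])

```text
clock: 7.67
tool_pos: [0.5852, -0.0008, 0.171]
eef_rot: [0.916, 0.402, 0.0, 0.001]
contact_force: [3.1, -4.6, -4.2]
opening: 0.109
```

```bash
python3 -c "
from h import *
st()"
```

```text
t 7.67 open 9.61 F [ 3.1 -4.6 -4.2] M [-1.   -0.67  0.05] pos [ 0.5852 -0.0008  0.171 ] yaw 0.828 q7 -0.57 q [-0.2   0.77  0.22  1.79 -0.26  0.62 -0.57]
outward tool x,y per mm /.75: x -0.00049 y -0.00124 F out -4.53
```

```bash
python3 -c "
from h import *
cv2.imwrite('pics/s2.png',cv2.resize(snapshot('scene')[190:310,240:340,::-1],None,fx=5,fy=5,interpolation=cv2.INTER_CUBIC))
st()"
```

```text
t 7.72 open 9.91 F [ 3.  -3.9 -2.7] M [-0.94 -0.67  0.01] pos [ 0.5852 -0.0008  0.1709] yaw 0.828 q7 -0.57 q [-0.2   0.77  0.22  1.78 -0.26  0.62 -0.57]
outward tool x,y per mm /.75: x -0.00049 y -0.00124 F out -4.19
```

View pics/s2.png

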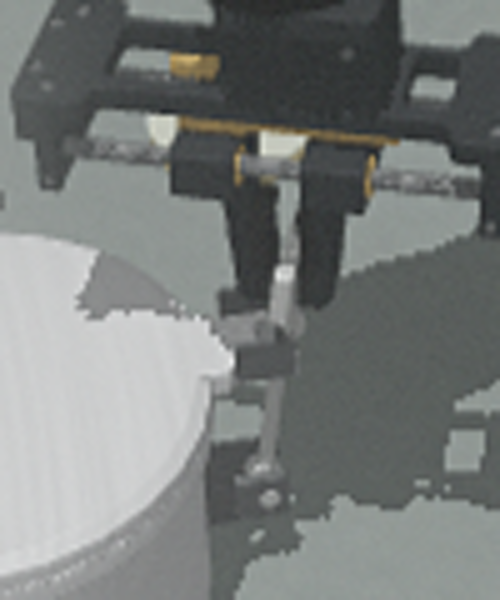

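The picture shows the rod leaning outward in the jaws, from the hinge at about (row 283, col 292) up to (row 256, col 296). The force stayed steady over the last 4 mm, so I'll continue gently.

Call:
jog_arm(rows=[[[-0.001,-0.0025,0],0],[[-0.002,-0.005,0],0],[[-0.002,-0.005,0],0],[[-0.002,-0.005,0],0]])

```text
clock: 8.05
tool_pos: [0.581, 0.0008, 0.1706]
eef_rot: [0.916, 0.402, -0.0, 0.001]
contact_force: [3.6, -4.0, -4.2]
opening: 0.118
```

```bash
python3 -c "
from h import *
st()"
```

```text
t 8.05 open 10.43 F [ 3.6 -4.  -4.2] M [-0.9  -0.61 -0.02] pos [0.581  0.0008 0.1706] yaw 0.828 q7 -0.57 q [-0.21  0.76  0.22  1.8  -0.26  0.61 -0.57]
outward tool x,y per mm /.75: x -0.00049 y -0.00124 F out -4.83
```

Call:
jog_arm(rows=[[[-0.001,-0.0025,0],0],[[-0.002,-0.005,0.0005],0],[[-0.003,-0.0075,0.001],0],[[-0.004,-0.01,0.001],0],[[-0.004,-0.01,0.001],0],[[-0.004,-0.01,0.001],0]])

```text
clock: 8.55
tool_pos: [0.5724, 0.0042, 0.1695]
eef_rot: [0.915, 0.402, -0.001, -0.0]
contact_force: [0.7, -5.3, -5.1]
opening: 0.13
```

```bash
python3 -c "
from h import *
cv2.imwrite('pics/s3.png',cv2.resize(snapshot('scene')[190:310,240:340,::-1],None,fx=5,fy=5,interpolation=cv2.INTER_CUBIC))
st()"
```

```text
t 8.60 open 11.68 F [ 0.7 -5.  -4.5] M [-1.15  0.07  0.01] pos [0.5725 0.0042 0.1695] yaw 0.828 q7 -0.58 q [-0.21  0.76  0.22  1.82 -0.27  0.59 -0.58]
outward tool x,y per mm /.75: x -0.00049 y -0.00124 F out -2.43
```

View pics/s3.png

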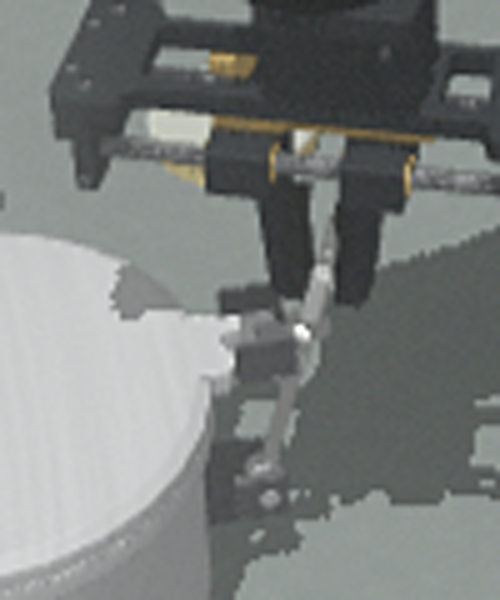

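The picture shows the bolt well outside the slot, with the washer clear of the lip at about (row 256, col 301). I'll release, go up, close the fingers and come back in behind the bolt.

Call:
jog_arm(rows=[[[0,0,0],0],[[0,0,0],0],[[0,0,0],0],[[0,0,-0.03],0],[[0,0,-0.06],0],[[0,0,-0.08],0],[[0,0,-0.08],0]], gripper=30)

```text
clock: 9.18
tool_pos: [0.5756, 0.0057, 0.233]
eef_rot: [0.915, 0.403, 0.003, 0.001]
contact_force: [-1.0, -0.4, -0.2]
opening: 0.337
```

Call:
jog_arm(rows=[[[0.016,0.036,0],0.1],[[0.016,0.036,0],0.2],[[0.016,0.036,0],0.3],[[0.016,0.036,0],0.4],[[0.016,0.036,0],0.5],[[0.016,0.036,0],0.597],[[0.016,0.036,0],0.597],[[0.016,0.036,0],0.597],[[0.016,0.036,0],0.597],[[0.016,0.036,0],0.597],[[0.016,0.036,0],0.597],[[0.016,0.036,0],0.597],[[0.016,0.036,0],0.597]], gripper=0, newtons=20)

```text
clock: 10.27
tool_pos: [0.6014, -0.0042, 0.2293]
eef_rot: [0.984, -0.18, -0.0, -0.0]
contact_force: [0.0, -0.3, -0.7]
opening: 0.005
```

```bash
python3 -c "
from h import *
cv2.imwrite('pics/s4.png',cv2.resize(snapshot('scene')[190:310,240:340,::-1],None,fx=5,fy=5,interpolation=cv2.INTER_CUBIC))
st();go([.5995,-.0065,.172],-.365)"
```

```text
t 10.32 open 0.43 F [ 0.  -0.3  0.4] M [-0.01  0.14 -0.01] pos [ 0.6014 -0.0043  0.2294] yaw -0.363 q7 -1.48 q [-0.4   0.77  0.61  1.7  -0.56  0.85 -1.48]
outward tool x,y per mm /.75: x -0.00133 y -0.00000 F out -0.11
shift [-0.0013  0.0037  0.0766] yaw -0.3634 turn 0.0008 q7 -1.48 t 10.3167
```

View pics/s4.png

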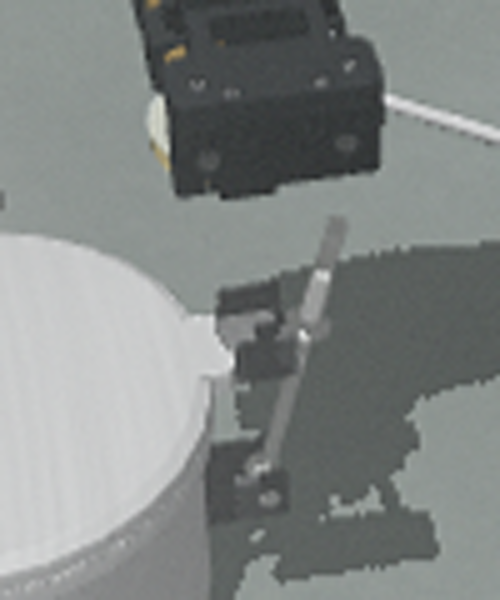

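The picture shows the bolt staying tilted outward on its own, with the gripper clear above and inside it. Descending behind it now.

Call:
jog_arm(rows=[[[0.001,0.004,0.02],0],[[0.001,0.004,0.05],0],[[0.001,0.004,0.0766],0],[[0.001,0.004,0.0766],0],[[0.001,0.004,0.0766],0]])

```text
clock: 10.73
tool_pos: [0.6007, -0.0076, 0.1718]
eef_rot: [0.983, -0.181, -0.001, -0.0]
contact_force: [0.0, 0.0, 0.3]
opening: 0.005
```

```bash
python3 -c "
from h import *
st();go([.5995,-.0065,.172],-.365)"
```

```text
t 10.73 open 0.42 F [0.  0.  0.3] M [-0.05  0.11 -0.06] pos [ 0.6007 -0.0076  0.1718] yaw -0.365 q7 -1.43 q [-0.36  0.84  0.54  1.74 -0.62  0.73 -1.43]
outward tool x,y per mm /.75: x -0.00133 y 0.00000 F out 0.01
shift [-0.002  -0.0008 -0.0003] yaw -0.3648 turn 0.0001 q7 -1.427 t 10.7333
```

Call:
jog_arm(rows=[[[-0.01,0,0],0],[[-0.02,0,0.002],0],[[-0.03,0,0.005],0],[[-0.04,0,0.009],0],[[-0.047,0,0.012],0],[[-0.056,0,0.017],0],[[-0.065,0,0.022],0],[[-0.074,0,0.028],0],[[-0.083,0,0.035],0],[[-0.083,0,0.035],0],[[-0.083,0,0.035],0]])

```text
clock: 11.65
tool_pos: [0.5424, 0.0153, 0.1455]
eef_rot: [0.983, -0.181, -0.001, -0.0]
contact_force: [0.2, -0.0, 0.7]
opening: 0.004
```

```bash
python3 -c "
from h import *
cv2.imwrite('pics/s5.png',cv2.resize(snapshot('scene')[190:310,240:360,::-1],None,fx=5,fy=5,interpolation=cv2.INTER_CUBIC))
st();go([.5995,-.0065,.172],-.365)"
```

```text
t 11.70 open 0.61 F [-0.1 -0.4 -1. ] M [0.02 0.14 0.01] pos [0.543  0.015  0.1458] yaw -0.365 q7 -1.38 q [-0.39  0.82  0.48  1.93 -0.68  0.56 -1.38]
outward tool x,y per mm /.75: x -0.00133 y 0.00000 F out -0.04
shift [ 0.0805 -0.0001 -0.035 ] yaw -0.3649 turn 0.0001 q7 -1.378 t 11.7
```

View pics/s5.png

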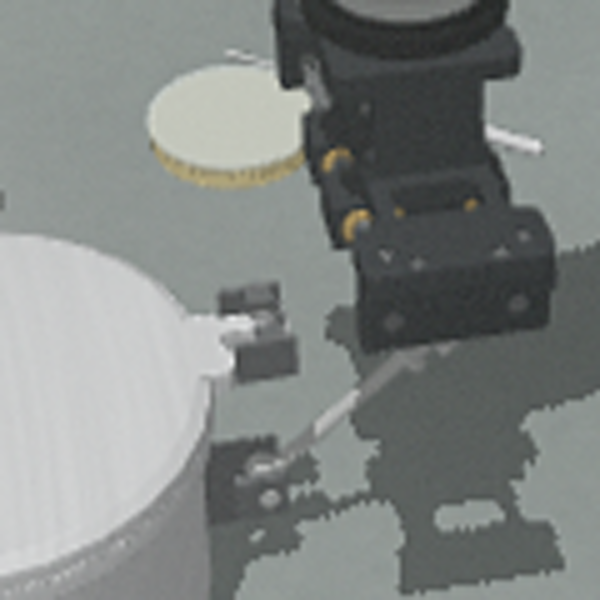

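The picture shows the bolt tilted roughly 0.9 to 1 rad, from the hinge at about (row 283, col 293) up to the fingers near (row 260, col 322). I'll push on down.

Call:
jog_arm(rows=[[[-0.01,0,0.01],0],[[-0.019,0,0.02],0],[[-0.027,0,0.032],0],[[-0.032,0,0.042],0],[[-0.037,0,0.053],0],[[-0.041,0,0.064],0],[[-0.044,0,0.075],0],[[-0.046,0,0.085],0],[[-0.046,0,0.085],0],[[-0.046,0,0.085],0]])

```text
clock: 12.53
tool_pos: [0.5111, 0.027, 0.0821]
eef_rot: [0.983, -0.182, -0.0, -0.0]
contact_force: [0.5, 0.2, 0.0]
opening: 0.009
```

```bash
python3 -c "
from h import *
cv2.imwrite('pics/s6.png',cv2.resize(snapshot('scene')[190:310,240:360,::-1],None,fx=5,fy=5,interpolation=cv2.INTER_CUBIC))
st();go([.5995,-.0065,.172],-.365)"
```

```text
t 12.58 open 0.37 F [-0.1  0.5  0.4] M [ 0.05  0.19 -0.  ] pos [0.5113 0.027  0.0824] yaw -0.365 q7 -1.29 q [-0.33  0.88  0.31  2.05 -0.8   0.33 -1.29]
outward tool x,y per mm /.75: x -0.00133 y 0.00000 F out 0.32
shift [ 0.1258 -0.0004 -0.1194] yaw -0.3652 turn -0.0001 q7 -1.29 t 12.5833
```

View pics/s6.png

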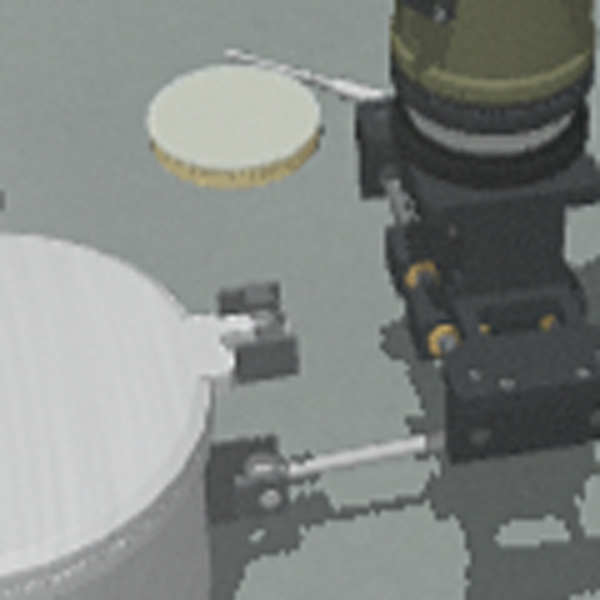

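```bash
python3 -c "
from h import *
H=np.array([.5995,-.0065,.045]);o=np.array([-.934,.357,0]);z=np.array([0,0,1.])
print(proj('scene',H))
for th in (1.2,1.3,1.4,1.5,1.57,1.62):
    p=proj('scene',np.array([H,H+.08*(o*np.sin(th)+z*np.cos(th))]));d=p[1]-p[0];print(th,p[1].round(1),'slope',(d[1]/d[0]).round(3))
"
```

```text
[[291.30306092 284.17685337]]
1.2 [325.8 269.1] slope -0.437
1.3 [327.  271.5] slope -0.355
1.4 [327.7 274. ] slope -0.279
1.5 [328.1 276.6] slope -0.205
1.57 [328.1 278.5] slope -0.155
1.62 [328.1 279.8] slope -0.119
```

The picture shows the rod almost level, at about 1.5 rad, running from (row 283, col 293) to (row 278, col 327). One more small push.

Call:
jog_arm(rows=[[[0,0,0.003],0],[[0,0,0.006],0],[[0,0,0.008],0],[[0,0,0.008],0],[[0,0,0.008],0]])

```text
clock: 13.0
tool_pos: [0.5108, 0.0269, 0.0763]
eef_rot: [0.983, -0.182, -0.0, -0.0]
contact_force: [-0.4, 0.7, 1.0]
opening: 0.003
```

```bash
python3 -c "
from h import *
st()"
```

```text
t 13.00 open 0.29 F [-0.4  0.7  1. ] M [-0.    0.17  0.02] pos [0.5108 0.0269 0.0763] yaw -0.365 q7 -1.28 q [-0.32  0.89  0.3   2.05 -0.81  0.32 -1.28]
outward tool x,y per mm /.75: x -0.00133 y 0.00000 F out 0.59
```

Call:
jog_arm(rows=[[[-0.01,0,-0.02],0],[[-0.02,0,-0.06],0],[[-0.03,0,-0.1],0],[[-0.04,0,-0.14],0],[[-0.05,0,-0.18],0],[[-0.05,0.1,-0.2],0],[[-0.05,0.2,-0.2],0],[[-0.05,0.3,-0.2],0],[[-0.05,0.3,-0.2],0],[[-0.05,0.3,-0.2],0],[[-0.05,0.3,-0.2],0],[[-0.05,0.3,-0.2],0],[[-0.05,0.3,-0.2],0]])

```text
clock: 14.08
tool_pos: [0.3951, -0.1704, 0.2264]
eef_rot: [0.983, -0.183, 0.0, -0.0]
contact_force: [0.5, 0.7, -0.4]
opening: 0.001
```

```bash
python3 -c "
from h import *
a=cv2.resize(snapshot('scene')[190:310,230:360,::-1],None,fx=5,fy=5,interpolation=cv2.INTER_CUBIC)
cv2.imwrite('pics/s7.png',a)
cv2.imwrite('pics/t7.png',snapshot('top')[:,:,::-1])
st()"
```

```text
t 14.18 open 0.09 F [ 0.   0.1 -0.5] M [0.06 0.15 0.02] pos [ 0.3959 -0.1685  0.2261] yaw -0.363 q7 -1.02 q [-0.03  0.56  0.51  2.19 -0.56  0.52 -1.02]
outward tool x,y per mm /.75: x -0.00133 y -0.00000 F out 0.02
```

View pics/s7.png

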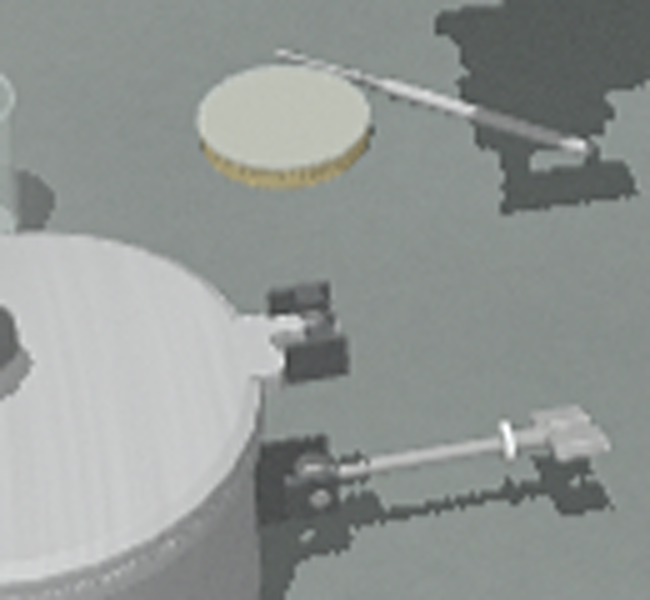

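View pics/t7.png

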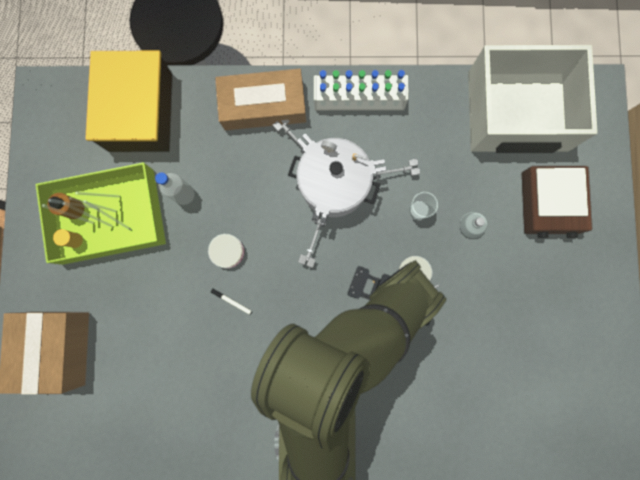

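The scene view shows the bolt about level: the rod's slope of about -0.16 matches 1.56 rad, and the nut lies near (row 277, col 342). The top view shows the dishes, beaker, bottle and marker where they were, and the arm clear of everything.

```bash
python3 -c "
from h import *
print(workorder.finish_job());st()"
```

```text
the job is handed in; nothing more can be done
None
the job is handed in; nothing more can be done
```

The swing bolt is out of its slot and folded down about level, and the job was handed in at about 14 s of the 72 s allowed. No verdict was reported.

- **Unscrewing:** I gripped the wings and backed the nut off to about 0.95 rad, estimating its start at 0.37 rad from the images. The first tug caught. The force rose to about 6.7 N along the pull (about 10 N in all), and I returned the bolt before turning further.
- **Passing the lip:** At about 1.2 rad the bolt moved outward with the tug steady at about 4 to 5 N (total force up to about 10 N). The early part of this tug was ambiguous, so I dropped the grip to 6 N, pulled in small steps and checked a picture before going on.
- **Folding down:** I let go, then pushed the bolt outward and down with closed fingers, reading at most about 1.3 N at the stops.
- **Last checks:** The rod's slope in the scene picture gives about 1.56 rad, good to a few hundredths. The arm was clear with force readings near zero.
- **Other things:** In the last pictures the dish stack, beaker, bottle and marker look unmoved. The burner was not checked separately. In the final top view the arm covers the loop and part of the single dish, but both show in the scene view.

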